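Open the code-locked cutter case

ROBOT

A 7-joint arm with a two-finger parallel gripper is mounted at the origin on the work surface. World frame = base frame: x ahead of the robot, y to its left, z up, the work surface at z = 0. Lengths are in m, angles in rad, forces in N, time in s.
With the tool pointing down it reaches from about 0.425 to 0.925 m from the base axis. Payload 6.8 kg.
Tool frame: the origin (TCP) lies at the very end of the fingers, on their centre line; the grasp point (between the pads) lies 19 mm behind it (ctrl.grip_depth is the distance from the TCP to the grasp point, in m); y points along the fingers, z is the direction in which the jaws open and shut, and the axes are right-handed (so a half turn about y gives the same grasp; the last joint's range is limited). The gripper opens to 85 mm and grips with 20 to 120 N. Pads are 22 mm wide; open, the fingers measure 114 mm over their backs; the gripper's body (76 mm by 85 mm) begins 54 mm behind the grasp point. The pads swing forward as they close: fully open they stand 13 mm farther back than shut.
Start: joints at [1.2, 0.477, 0.022, 1.555, -0.011, 1.109, -0.083], TCP at [0.175, -0.652, 0.231] pointing down, gripper open.
Joint ranges: [-2.96, 2.96], [-0.34, 2.1], [-1.41, 1.46], [0.24, 2.44], [-1.37, 4.51], [0.17, 1.92], [-2.96, 2.96]. Speed limits (rad/s): [2.39, 2.39, 3.14, 3.14, 3.14, 3.14, 3.14].

INTERFACE

Orientations are given as a unit quaternion [x, y, z, w].
In Python, from cell import status, optics, ctrl gives the robot as it stands.
- The arm moves only by the tool arm_command, never from a script. Its argument "motion" is a list of rows, each a list of 2 entries, a list of its own where there are three numbers: the shift along the world's x, y, z in units of 0.15 m (1.0 is 0.15 m), then the turn about the world's z in units of 0.5 rad (1.0 is 0.5 rad). In form: [[[dx, dy, dz], roll], ...]. A call has 1 to 12 rows; each row shifts and turns the pose as measured when the row begins; what a row does not reach is not made up. A row lasts 1/10 s, in which the tool goes at most 50 mm and 8.59 degrees, less where a joint would pass 70% of its speed; a pose out of reach is approached as far as the arm can. A call with a number of a shift or a turn outside -1 to 1 is refused whole. A call with a gripper value outside its range is refused whole. "claw" is the finger opening in mm, from 0 to 85.4, set as the call begins (left out, the last holds). The fingers move at their own pace and stop on an object; "newtons" is the grip in N (left out, the last holds). Time passes only in rows, so rows that do not move let the fingers close. It gives the time, the measured TCP pose, the force and the opening at its end, in the units of the state.
- status.observe(): the state, without advancing time (a new reading comes with each control period).
- optics.get_image(name): name is "scene" or "top"; returns a dict with "frame" (384x512x3 uint8, red, green, blue), "range_z" (384x512 float32, m along the optical axis (not along the pixel's ray), 0 where there is no reading), "fovy" (degrees; the focal length in pixels is half the picture's height over the tangent of half this angle, whatever the lens; pixels are square), "cx", "cy" (the principal point, pixels), "R" (3x3) and "t" (3): a world point X has camera coordinates R X + t. Camera axes: x right, y down, z forward; pixel columns grow to the right and rows downward; lengths in m; the calibration is good to about 2 mm. A picture is of the moment at which its call begins.
- ctrl.job_done(): hands the job in, once; it reports no verdict.
The state is a dict: "time_s": time; "joint_pos": joint angles; "joint_vel": joint speeds; "tau": joint torques, N m; "ee_pos": TCP position; "eef_rot": TCP orientation; "wrist_force": force on the tool from outside, world axes, zero at the start; "wrist_torque": the same for the moment, N m; "gripper_width": opening from 0.0 (shut) to 1.0 (fully open).
Only numpy, scipy, OpenCV 4.12 (cv2) and the standard library are available. Lean on these libraries where they do the work, as an engineer would, in place of code of your own. Each camera call takes 0.05 s, during which the arm holds its last target. There are 200 camera calls.

TASK

Open the green code-locked case on the mosaic bench: turn the blue dial to 7 and then the red dial to 3, creeping through each number until you feel that dial's gate drop and the dial stiffen - the lock is worn, so the true spot can be nearly half a division to either side - and stop there without wringing it. When the orange bolt has sprung clear, slide the grey lid fully open by its black handle, away from the dials, and let go. Never force a dial or the locked lid, and leave the things standing on and around the case where they are.

Things in the scene. Friction and masses are not known exactly. Their poses are not given: they have to be found in the camera images.
- case: Green steel case fixed to the bench, 285 (x) x 340 (y) x 70 mm high. Origin on the bench; x runs from the dial side over the lid (away from the robot at yaw 0), y to the left seen from the dials, z up. On the deck (z 70 mm) at x -65 mm: blue dial (y +65), red dial (y -65); behind them the grey lid.
- blue_dial (a joint): Blue dial (rad), 0 to 4.712, = 0.5236 x number; grows clockwise seen from above. Numerals 0-9 on a white ring, 30 deg apart. Pointer angle from the case's +x towards +y = 2.356 - value. Turns with 0.08 to 0.15 N m, stays where left. Its gate lies within 0.25 rad either side of 7, differently each time.
- blue_dial_grip (a point): On the blue dial's vertical axis, 37 mm above the deck; turns with it. Knob: 44 mm disc 6 to 14 mm above the deck, carrying an upright bar 42 long x 14 thick, 11 to 41 mm above the deck, to be pinched across its 14 mm; a white line on top marks the pointer end.
- red_dial (a joint): Red dial (rad), same make, ring and formula as the blue one. Its gate lies within 0.25 rad either side of 3, differently each time; it can be felt only once the blue gate has dropped. A gate passed without a drop does no harm: turn back.
- red_dial_grip (a point): On the red dial's vertical axis, 37 mm above the deck; same knob as the blue one.
- bolt: Orange spring bolt (4 to 6 N) in the case, sliding to the case's +y; its y in the case frame is its travel: 1 to 4 mm locked, 10 to 13 mm when the blue gate has dropped, 24 mm when the red has too and the lid is free. It shows as an orange marker in the black slot at the deck's front edge. A contact force over 20 N damages it (about 0.45 N m of twist on a dropped dial).
- bolt_lug (a point): The bolt's first lug (hidden in the case, 45 mm above the bench), pressed on the blue dial's disc. When a gate comes within about 0.08 rad of it, the bolt drops in by itself within 0.4 s; the dial then has about 0.15 rad of play in all, beyond which it stiffens (about 5 N m/rad, so 20 N on the bolt some 0.1 rad further).
- lid (a joint): Travel of the sliding lid (m) along the case's +x: 0 shut, 0.075 fully open. It takes about 3 N and stays where it is left; locked, it has 2 mm of play.
- lid_handle (a point): Middle of the lid's black handle fin, 12 thick (case x) x 80 long (case y), standing 8 to 38 mm above the deck; this point 28 mm above the deck, at case x +15 mm when shut; moves with the lid.
- glue_pot: Small jar, 34 mm wide, 45 mm high, standing on the case's back left corner; origin under its centre. Bystander.
- tile_sample: Marble tile sample 35 x 35 x 10 mm lying on the case's back right corner. Bystander.
- mallet: Rubber mallet, 260 mm, on the bench at the left. Bystander.
- spatula: Spatula, 240 mm, on the bench at the right. Bystander.
- mug: White mug, 80 mm wide, 90 mm high, on the bench at the left. Bystander.
- rod_tile: Half-round marble rod tile, 180 x 18 x 18 mm, on the bench at the right. Bystander.

How it is judged:
By the outcome, as a careful person would: the job done as asked, in the order asked, and still so for the second after the job is handed in, with the robot touching nothing.
It also fails if it takes over 72 s, if anything falls off the work surface, if the arm or the gripper's body presses on something with over 40 N, if the wrist force passes 120 N, or if a joint passes its speed limit or range.

## Working session

There is one attempt and no reset: what is moved stays moved. The work goes in short steps, Python scripts to look and compute and a tool call to move; the robot and the scene stay as the last step left them, time stands still between calls to the robot, and variables do not carry over. Pictures are saved under pics/ and viewed, about 8 in all and at most 12, crops included, and the job is handed in when it is done.

Besides the shell and the picture viewer there is one more tool, called after ">>>" by a JSON object that holds its "api" and its "payload". arm_command: Moves the arm, as the interface text tells. Its arguments: {"type":"object","properties":{"motion":{"type":"array","items":{"type":"array"}},"claw":{"type":"number"},"newtons":{"type":"number"}},"required":["motion"]}

```bash
ls; mkdir -p pics
cat > h.py <<'E'
import numpy as np, cv2
from cell import status, optics, ctrl
def cam(n):
    d=optics.get_image(n); d['f']=d['frame'].shape[0]/2/np.tan(np.radians(d['fovy'])/2); d['R']=np.array(d['R']); d['t']=np.array(d['t']); return d
def ray(d,u,v,z):
    c=-d['R'].T@d['t']; r=d['R'].T@np.array([(u-d['cx'])/d['f'],(v-d['cy'])/d['f'],1]); return c+r*(z-c[2])/r[2]
def pts(d,m):
    v,u=np.nonzero(m&(d['range_z']>0)); z=d['range_z'][v,u]
    P=np.c_[(u-d['cx'])/d['f']*z,(v-d['cy'])/d['f']*z,z]; return (P-d['t'])@d['R']
def proj(d,X):
    p=d['R']@np.array(X)+d['t']; return d['f']*p[0]/p[2]+d['cx'],d['f']*p[1]/p[2]+d['cy']
def save(n,im,s=1): cv2.imwrite('pics/'+n,cv2.cvtColor(cv2.resize(im,None,fx=s,fy=s,interpolation=cv2.INTER_CUBIC),cv2.COLOR_RGB2BGR))
E
python3 - <<'E'
from h import *
for n in('scene','top'):
    d=cam(n); save(n+'0.png',d['frame'],1.5); print(n,d['f'],-d['R'].T@d['t'],d['R'][2])
print(status.observe())
E
```

```text
pics
scene 426.99860798839234 [ 0.92068886 -0.6530704   1.03761852] [-0.33369746  0.54595721 -0.76848991]
top 381.3664931825994 [ 0.24045089 -0.01011356  1.34973076] [ 0.24170975  0.01772279 -0.97018673]
{'time_s': 0.1, 'joint_pos': array([ 1.19994984,  0.47771663,  0.02234937,  1.55636038, -0.01151704,
        1.10933167, -0.08310695]), 'joint_vel': array([ 0.00050322, -0.00219233, -0.00048069, -0.00326773,  0.00019951,
       -0.00141153, -0.00173177]), 'tau': array([ 4.48560299e-03, -5.97754133e+01,  1.61307435e+00, -2.81955349e+01,
        1.27285643e-02,  4.89512182e-03, -1.14041188e-05]), 'ee_pos': array([ 0.17516618, -0.65130618,  0.23042033]), 'eef_rot': array([-0.09274463,  0.70159859, -0.70042816,  0.09251077]), 'wrist_force': array([-0.90533122, -0.15601983, -0.55612521]), 'wrist_torque': array([-0.03722279,  0.0405457 , -0.03219867]), 'gripper_width': 1.0009431415904126}
```

View pics/scene0.png

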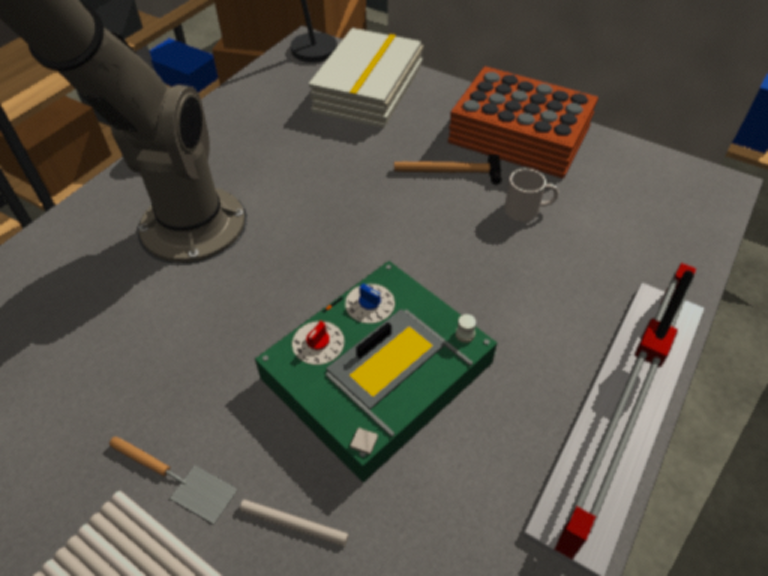

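View pics/top0.png

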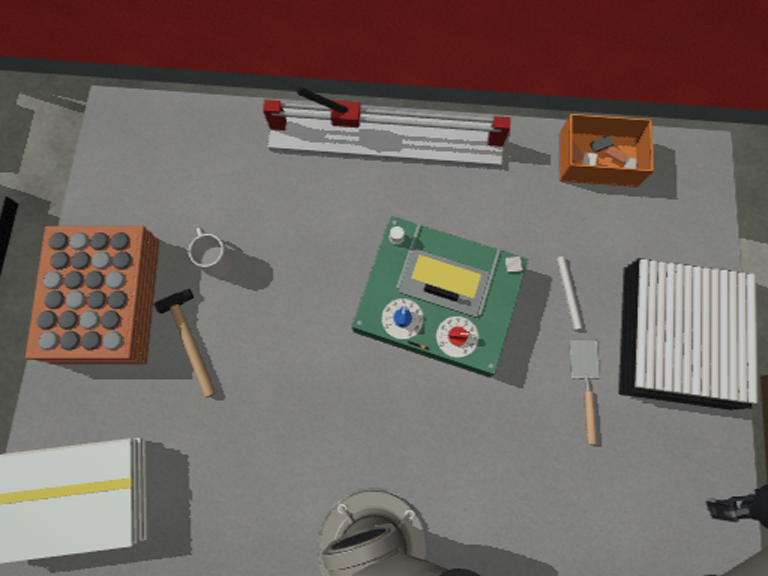

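The two views show the case centred around top px (440,297), turned some 15° clockwise, with its dials toward the robot. The jar sits on its far left corner and the tile on its far right. Next I measure the case frame and the dials.

Run:
```python
from h import *
out=[]
for n in('top','scene'):
    d=cam(n); h=cv2.cvtColor(d['frame'],cv2.COLOR_RGB2HSV); H,S,V=[h[...,i].astype(int) for i in range(3)]
    g=(H>60)&(H<90)&(S>90)
    P=pts(d,g); top=P[(P[:,2]>.055)&(P[:,2]<.085)]
    (c,sz,a)=cv2.minAreaRect(top[:,:2].astype(np.float32))
    print(n,'deck z',np.median(top[:,2]),c,sz,a,len(top))
    box=cv2.boxPoints((c,sz,a)); print(box.round(3).tolist())
    for k,m in dict(blue=(H>105)&(H<125)&(S>150),red=((H<6)|(H>174))&(S>170),orange=(H>8)&(H<20)&(S>200),yellow=(H>22)&(H<32)&(S>150)).items():
        Q=pts(d,m); ok=(np.hypot(*(Q[:,:2]-c).T)<.2)&(Q[:,2]>.05)&(Q[:,2]<.14); Q=Q[ok]
        if len(Q)<4: continue
        print(k,len(Q),'mean',Q.mean(0).round(4),'z90',np.percentile(Q[:,2],[50,95]).round(4))
        T=Q[Q[:,2]>.1] if k in('blue','red') else Q
        if len(T)>5:
            C=np.cov(T[:,:2].T); w,v=np.linalg.eigh(C); print('   top n',len(T),T.mean(0).round(4),'ax deg',np.degrees(np.arctan2(v[1,1],v[0,1])).round(1),np.sqrt(w).round(4))
    m=(V<50)&(S<120); Q=pts(d,m); Q=Q[(np.hypot(*(Q[:,:2]-c).T)<.15)&(Q[:,2]>.095)&(Q[:,2]<.13)]
    if len(Q)>5:
        C=np.cov(Q[:,:2].T); w,v=np.linalg.eigh(C); print('handle',len(Q),Q.mean(0).round(4),Q[:,2].max(),np.degrees(np.arctan2(v[1,1],v[0,1])))
    r0,r1,c0,c1=(185,250,235,340) if n=='top' else (175,250,185,290)
    out.append(cv2.resize(d['frame'][r0:r1,c0:c1],(760,290 if 0 else int(760*(r1-r0)/(c1-c0))),interpolation=cv2.INTER_CUBIC))
for i,o in enumerate(out): save(f'crop{i}.png',o)
```

```text
top deck z 0.07022959809791945 (0.5640830397605896, -0.11118793487548828) (0.33419162034988403, 0.28427189588546753) 75.93930053710938 3996
[[0.38600000739097595, -0.23899999260902405], [0.6610000133514404, -0.30799999833106995], [0.7429999709129333, 0.01600000075995922], [0.46700000762939453, 0.08500000089406967]]
blue 95 mean [ 0.4925 -0.0266  0.0944] z90 [0.0864 0.1128]
   top n 37 [ 0.4894 -0.025   0.1104] ax deg -179.7 [0.0042 0.0093]
red 101 mean [ 0.4621 -0.1517  0.0962] z90 [0.0911 0.1129]
   top n 43 [ 0.464  -0.1491  0.11  ] ax deg 90.9 [0.0046 0.0105]
handle 92 [ 0.5566 -0.1087  0.1071] 0.11512384610134742 76.01100415740616
scene deck z 0.06877800963021441 (0.5665758848190308, -0.11191193759441376) (0.3397519588470459, 0.2859775722026825) 75.97260284423828 6218
[[0.3869999945163727, -0.24199999868869781], [0.6639999747276306, -0.3109999895095825], [0.7459999918937683, 0.017999999225139618], [0.4690000116825104, 0.08799999952316284]]
blue 139 mean [ 0.4988 -0.0342  0.0948] z90 [0.0927 0.1108]
   top n 54 [ 0.4973 -0.0305  0.107 ] ax deg 170.0 [0.0033 0.0115]
red 164 mean [ 0.4719 -0.1564  0.0952] z90 [0.0935 0.1115]
   top n 67 [ 0.4687 -0.1543  0.1075] ax deg 91.7 [0.0036 0.0125]
orange 4 mean [ 0.4367 -0.0769  0.0715] z90 [0.0708 0.0736]
yellow 1113 mean [ 0.6018 -0.1216  0.0777] z90 [0.0777 0.0808]
   top n 1113 [ 0.6018 -0.1216  0.0777] ax deg 76.3 [0.0178 0.0437]
handle 148 [ 0.5606 -0.1118  0.1047] 0.11124047943851065 75.97717940122007
```

View pics/crop1.png

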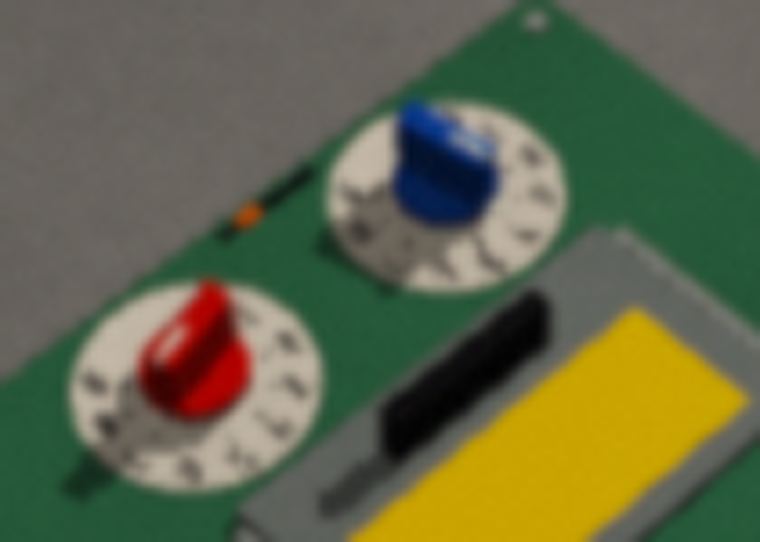

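View pics/crop0.png

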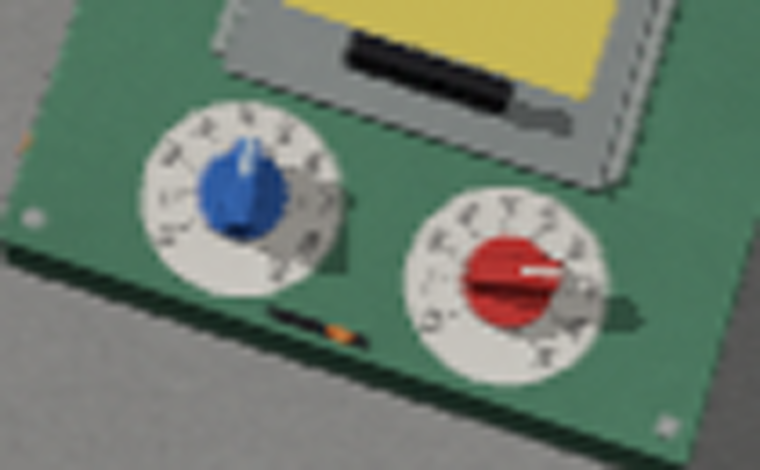

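The crops show the blue pointer at the far side, reading about 4.2 (world angle about -5°). The red pointer points right, reading about 7.0 (world -89°), and the bolt marker is at the right end of its slot. From this, the case yaw is -14°, the blue axis is at about (0.496, -0.027), the red at (0.465, -0.153) and the deck at z 0.070. Next I move above blue and turn the jaw axis to about +85°.

>>> {"api": "arm_command", "payload": {"motion": [[[0.12,0.23,0],0.3],[[0.12,0.23,0],0.3],[[0.12,0.23,0],0.3],[[0.12,0.23,0],0.3],[[0.12,0.23,0],0.3],[[0.12,0.23,0],0.3],[[0.12,0.23,0],0.3],[[0.12,0.23,0],0.3],[[0.12,0.23,0],0.3],[[0.12,0.23,0],0.3],[[0.12,0.23,0],0.3],[[0.12,0.23,0],0.3]], "claw": 50, "newtons": 30}}

```text
time_s: 1.4
ee_pos: [0.3907, -0.2252, 0.2292]
eef_rot: [0.609, -0.361, 0.364, -0.605]
wrist_force: [1.0, -1.1, -0.8]
gripper_width: 0.586
```

```bash
cat >> h.py <<'E'
from scipy.spatial.transform import Rotation as Ro
O=np.array([.5437,-.1061,.070]); ux=np.array([.9703,-.2419,0]); uy=np.array([.2419,.9703,0])
def st(goal=None,jaw=None):
    s=status.observe(); z=Ro.from_quat(s['eef_rot']).as_matrix(); a=np.degrees(np.arctan2(z[1,2],z[0,2]))
    print('t',round(s['time_s'],2),'p',s['ee_pos'].round(4),'jaw',a.round(1),'tilt',z[:,1].round(3),'F',s['wrist_force'].round(1),'T',s['wrist_torque'].round(3),'w',round(85.4*s['gripper_width'],1),'j7',s['joint_pos'][[4,6]].round(2))
    if goal is not None: print('need units',((np.array(goal)-s['ee_pos'])/.15).round(3), '' if jaw is None else (np.radians(jaw-a)/.5).round(2))
    return s
E
python3 - <<'E'
from h import *
st([.4964,-.0273,.2],85)
E
```

```text
t 1.4 p [ 0.3907 -0.2252  0.2292] jaw 28.3 tilt [ 0.001 -0.006 -1.   ] F [ 1.  -1.1 -0.8] T [-0.073 -0.051  0.02 ] w 50.0 j7 [0.09 0.79]
need units [ 0.704  1.319 -0.195] 1.98
```

>>> {"api": "arm_command", "payload": {"motion": [[[0.1,0.19,0],0.3],[[0.1,0.19,0],0.3],[[0.1,0.19,0],0.3],[[0.1,0.19,0],0.3],[[0.1,0.19,0],0.3],[[0.1,0.19,0],0.28],[[0.1,0.18,-0.1],0.2],[[0,0,-0.1],0],[[0,0,0],0]]}}

```text
time_s: 2.3
ee_pos: [0.5004, -0.0132, 0.1997]
eef_rot: [0.707, -0.02, 0.028, -0.706]
wrist_force: [-0.4, -0.1, -0.7]
gripper_width: 0.588
```

Run:
```python
from h import *
st([.4964,-.0273,.13],85)
d=cam('scene'); save('s2.png',d['frame'][130:290,150:350],3)
```

```text
t 2.3 p [ 0.5004 -0.0132  0.1997] jaw 86.1 tilt [ 0.011 -0.001 -1.   ] F [-0.4 -0.1 -0.7] T [-0.005  0.062 -0.016] w 50.3 j7 [0.28 1.15]
need units [-0.027 -0.094 -0.465] -0.04
```

View pics/s2.png

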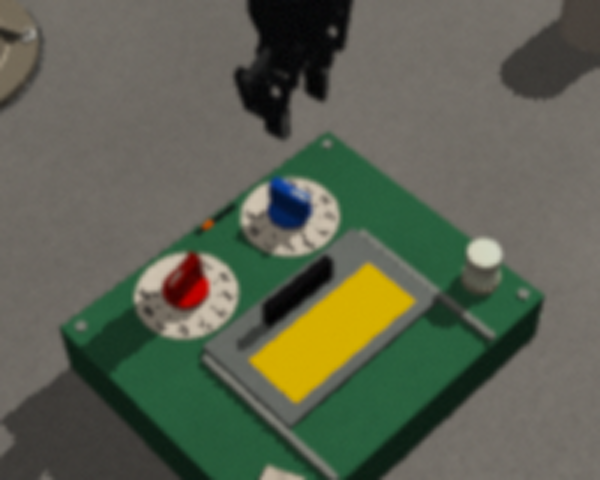

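The gripper hangs above blue (px 270,120), and the slot and orange marker stay visible (px 208,225). I descend, then close lightly.

>>> {"api": "arm_command", "payload": {"motion": [[[-0.027,-0.094,-0.1],0],[[0,0,-0.2],0],[[0,0,-0.2],0],[[0,0,0],0]]}}

```text
time_s: 2.75
ee_pos: [0.4973, -0.0331, 0.1267]
eef_rot: [0.708, -0.022, 0.034, -0.705]
wrist_force: [-0.1, 1.0, 0.4]
gripper_width: 0.585
```

Run:
```python
from h import *
st([.4964,-.0273,.089],85)
```

```text
t 2.75 p [ 0.4973 -0.0331  0.1267] jaw 85.4 tilt [ 0.017 -0.005 -1.   ] F [-0.1  1.   0.4] T [0.001 0.085 0.03 ] w 49.9 j7 [0.38 1.08]
need units [-0.006  0.039 -0.252] -0.01
```

>>> {"api": "arm_command", "payload": {"motion": [[[-0.006,0.04,-0.1],0],[[0,0,-0.1],0],[[0,0,-0.05],0],[[0,0,0],0]]}}

```text
time_s: 3.15
ee_pos: [0.4986, -0.0307, 0.0921]
eef_rot: [0.709, -0.023, 0.038, -0.704]
wrist_force: [0.3, -0.3, 1.4]
gripper_width: 0.585
```

Run:
```python
from h import *
st([.4964,-.0273,.089],85)
for n in('top','scene'):
    d=cam(n); h=cv2.cvtColor(d['frame'],cv2.COLOR_RGB2HSV); print(n,proj(d,[.4964,-.0273,.11]))
    save('g_%s.png'%n,d['frame'][170:250,210:330] if n=='top' else d['frame'][160:240,180:300],5)
```

```text
t 3.15 p [ 0.4986 -0.0307  0.0921] jaw 85.0 tilt [ 0.021 -0.008 -1.   ] F [ 0.3 -0.3  1.4] T [-0.063  0.055 -0.03 ] w 49.9 j7 [0.45 1.01]
need units [-0.015  0.023 -0.021] -0.0
top (np.float64(268.4921332916788), np.float64(209.83525700506013))
scene (np.float64(245.70898494021066), np.float64(193.01180635778815))
```

View pics/g_scene.png

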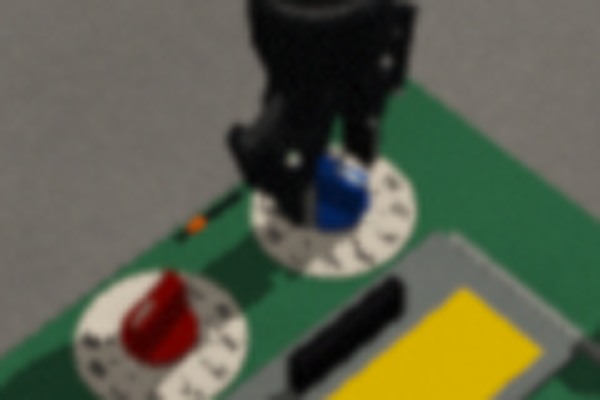

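The fingers straddle the blue bar (px 320,190). I centre and close.

>>> {"api": "arm_command", "payload": {"motion": [[[-0.015,0.023,-0.02],0],[[0,0,0],0]]}}

```text
time_s: 3.45
ee_pos: [0.4977, -0.0269, 0.0909]
eef_rot: [0.709, -0.022, 0.04, -0.704]
wrist_force: [0.6, -0.2, 0.3]
gripper_width: 0.586
```

>>> {"api": "arm_command", "payload": {"motion": [[[0,0,0],0],[[0,0,0],0],[[0,0,0],0],[[0,0,0],0],[[0,0,0],0],[[0,0,0],0]], "claw": 8, "newtons": 30}}

```text
time_s: 4.05
ee_pos: [0.4982, -0.0262, 0.0917]
eef_rot: [0.709, -0.021, 0.04, -0.704]
wrist_force: [-0.4, 0.8, 0.1]
gripper_width: 0.158
```

Run:
```python
from h import *
st([.4964,-.0273,.089],85)
```

```text
t 4.05 p [ 0.4982 -0.0262  0.0917] jaw 85.0 tilt [ 0.026 -0.008 -1.   ] F [-0.4  0.8  0.1] T [0.159 0.015 0.004] w 13.5 j7 [0.45 1.  ]
need units [-0.012 -0.007 -0.018] -0.0
```

>>> {"api": "arm_command", "payload": {"motion": [[[0,0,0],-0.12],[[0,0,0],-0.2],[[0,0,0],-0.2],[[0,0,0],-0.2],[[0,0,0],-0.2],[[0,0,0],0]]}}

```text
time_s: 4.65
ee_pos: [0.498, -0.0266, 0.0917]
eef_rot: [0.684, -0.187, 0.204, -0.675]
wrist_force: [0.3, 0.7, -1.2]
gripper_width: 0.158
```

Run:
```python
from h import *
st([.4976,-.0265,.091],21)
```

```text
t 4.65 p [ 0.498  -0.0266  0.0917] jaw 57.9 tilt [ 0.019 -0.02  -1.   ] F [ 0.3  0.7 -1.2] T [ 0.114 -0.043 -0.069] w 13.5 j7 [0.39 0.57]
need units [-0.003  0.    -0.004] -1.29
```

Smooth: torque is 0.07 N m and the side forces are tiny. I continue to about 23°.

>>> {"api": "arm_command", "payload": {"motion": [[[0,0,0],-0.2],[[0,0,0],-0.2],[[0,0,0],-0.2],[[0,0,0],-0.2],[[0,0,0],-0.2],[[0,0,0],-0.18],[[0,0,0],0]]}}

```text
time_s: 5.35
ee_pos: [0.4976, -0.0268, 0.0916]
eef_rot: [0.601, -0.378, 0.391, -0.586]
wrist_force: [-0.2, 0.3, 0.3]
gripper_width: 0.158
```

```bash
cat >> h.py <<'E'
def bolt():
    for n in('scene','top'):
        d=cam(n); h=cv2.cvtColor(d['frame'],cv2.COLOR_RGB2HSV).astype(int); H,S,V=[h[...,i] for i in range(3)]
        c=proj(d,O-118*ux*.001+0*uy); v,u=np.indices(H.shape); m=((H>4)&(H<22)&(S>130)&(V>90)&(np.hypot(u-c[0],v-c[1])<14))
        if m.sum()<2: print(n,'bolt unseen',m.sum()); continue
        w=S[m]-100.; p=ray(d,(u[m]*w).sum()/w.sum(),(v[m]*w).sum()/w.sum(),.071); print(n,'bolt n',m.sum(),'case xy mm',(1000*np.array([(p-O)@ux,(p-O)@uy])).round(1))
E
python3 - <<'E'
from h import *
st([.4976,-.0265,.091],21); bolt()
E
```

```text
t 5.35 p [ 0.4976 -0.0268  0.0916] jaw 24.2 tilt [ 0.004 -0.028 -1.   ] F [-0.2  0.3  0.3] T [ 0.155 -0.068 -0.029] w 13.5 j7 [0.3  0.06]
need units [-0.     0.002 -0.004] -0.11
scene bolt n 10 case xy mm [-111.8    2.6]
top bolt unseen 0
```

>>> {"api": "arm_command", "payload": {"motion": [[[0,0,0],-0.07],[[0,0,0],-0.07],[[0,0,0],0],[[0,0,0],0],[[0,0,0],-0.06],[[0,0,0],-0.06],[[0,0,0],0],[[0,0,0],0],[[0,0,0],0]]}}

```text
time_s: 6.35
ee_pos: [0.4975, -0.0268, 0.0916]
eef_rot: [0.575, -0.417, 0.428, -0.559]
wrist_force: [-0.8, 1.0, 0.3]
gripper_width: 0.156
```

Run:
```python
from h import *
st([.4976,-.0265,.091],1); bolt()
```

```text
t 6.35 p [ 0.4975 -0.0268  0.0916] jaw 16.6 tilt [-0.    -0.028 -1.   ] F [-0.8  1.   0.3] T [ 0.067 -0.03   0.245] w 13.3 j7 [ 0.28 -0.06]
need units [ 0.     0.002 -0.004] -0.54
scene bolt n 10 case xy mm [-111.8    2.4]
top bolt unseen 0
```

>>> {"api": "arm_command", "payload": {"motion": [[[0,0,0],-0.06],[[0,0,0],-0.06],[[0,0,0],0],[[0,0,0],0],[[0,0,0],0]]}}

```text
time_s: 6.95
ee_pos: [0.4975, -0.0268, 0.0917]
eef_rot: [0.561, -0.435, 0.447, -0.544]
wrist_force: [-0.1, 0.8, 0.9]
gripper_width: 0.151
```

Run:
```python
from h import *
st([.4976,-.0265,.091],1); bolt(); st()
```

```text
t 6.95 p [ 0.4975 -0.0268  0.0917] jaw 12.8 tilt [-0.002 -0.028 -1.   ] F [-0.1  0.8  0.9] T [0.063 0.032 0.128] w 12.9 j7 [ 0.27 -0.11]
need units [ 0.001  0.002 -0.004] -0.41
scene bolt n 10 case xy mm [-111.8    2.5]
top bolt unseen 0
t 7.05 p [ 0.4975 -0.0268  0.0917] jaw 12.8 tilt [-0.002 -0.028 -1.   ] F [-0.5 -0.1  0. ] T [ 0.123 -0.01   0.128] w 13.0 j7 [ 0.27 -0.11]
```

>>> {"api": "arm_command", "payload": {"motion": [[[0,0,0],-0.06],[[0,0,0],-0.06],[[0,0,0],0],[[0,0,0],0],[[0,0,0],0]]}}

```text
time_s: 7.55
ee_pos: [0.4975, -0.0268, 0.0917]
eef_rot: [0.546, -0.453, 0.464, -0.53]
wrist_force: [-0.2, -0.2, 0.3]
gripper_width: 0.157
```

Run:
```python
from h import *
st([.4976,-.0265,.091],1); bolt(); st()
```

```text
t 7.55 p [ 0.4975 -0.0268  0.0917] jaw 9.1 tilt [-0.004 -0.028 -1.   ] F [-0.2 -0.2  0.3] T [0.096 0.001 0.167] w 13.4 j7 [ 0.26 -0.17]
need units [ 0.001  0.002 -0.004] -0.28
scene bolt n 10 case xy mm [-111.8    2.6]
top bolt unseen 0
t 7.65 p [ 0.4975 -0.0268  0.0917] jaw 9.1 tilt [-0.004 -0.028 -1.   ] F [ 0.3 -0.6  1. ] T [ 0.09  -0.008  0.163] w 13.3 j7 [ 0.26 -0.17]
```

>>> {"api": "arm_command", "payload": {"motion": [[[0,0,0],-0.06],[[0,0,0],-0.06],[[0,0,0],0],[[0,0,0],0],[[0,0,0],0]]}}

```text
time_s: 8.15
ee_pos: [0.4974, -0.0269, 0.0916]
eef_rot: [0.531, -0.471, 0.481, -0.514]
wrist_force: [-1.1, 0.1, 0.3]
gripper_width: 0.156
```

Run:
```python
from h import *
st([.4976,-.0265,.091],1); bolt(); st()
```

```text
t 8.15 p [ 0.4974 -0.0269  0.0916] jaw 5.3 tilt [-0.006 -0.028 -1.   ] F [-1.1  0.1  0.3] T [ 0.117 -0.017  0.256] w 13.3 j7 [ 0.25 -0.23]
need units [ 0.001  0.002 -0.004] -0.15
scene bolt n 10 case xy mm [-111.8    2.5]
top bolt unseen 0
t 8.25 p [ 0.4974 -0.0268  0.0916] jaw 5.3 tilt [-0.006 -0.028 -1.   ] F [0.  0.5 1.4] T [0.1   0.018 0.23 ] w 13.0 j7 [ 0.25 -0.23]
```

>>> {"api": "arm_command", "payload": {"motion": [[[0,0,0],-0.05],[[0,0,0],-0.05],[[0,0,0],0],[[0,0,0],0],[[0,0,0],0]]}}

```text
time_s: 8.75
ee_pos: [0.4974, -0.0269, 0.0916]
eef_rot: [0.518, -0.486, 0.495, -0.501]
wrist_force: [-0.7, 0.3, 1.0]
gripper_width: 0.157
```

Run:
```python
from h import *
st([.4976,-.0265,.091],1); bolt(); st()
d=cam('scene'); a=d['frame'][160:240,180:300]; d=cam('top'); b=d['frame'][170:250,210:330]; save('c5.png',np.hstack([a,b]),3.3)
```

```text
t 8.75 p [ 0.4974 -0.0269  0.0916] jaw 2.1 tilt [-0.007 -0.027 -1.   ] F [-0.7  0.3  1. ] T [0.106 0.086 0.048] w 13.4 j7 [ 0.25 -0.27]
need units [ 0.001  0.002 -0.004] -0.04
scene bolt n 9 case xy mm [-112.     3.2]
top bolt unseen 0
t 8.85 p [ 0.4974 -0.0269  0.0916] jaw 2.2 tilt [-0.007 -0.027 -1.   ] F [-1.5  0.1  0.5] T [ 0.08   0.039 -0.013] w 13.1 j7 [ 0.25 -0.27]
```

View pics/c5.png

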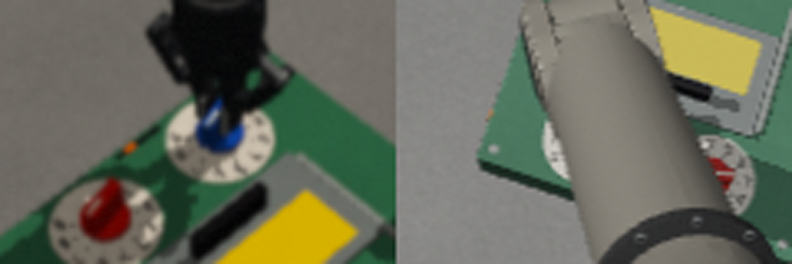

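The left view shows the bolt marker still visible (px 130,147). The torque has fallen and the marker has started to move. I wait 0.3 s and recheck.

>>> {"api": "arm_command", "payload": {"motion": [[[0,0,0],0],[[0,0,0],0],[[0,0,0],0]]}}

```text
time_s: 9.25
ee_pos: [0.4974, -0.0268, 0.0916]
eef_rot: [0.518, -0.486, 0.495, -0.501]
wrist_force: [-0.8, 0.3, 0.6]
gripper_width: 0.152
```

Run:
```python
from h import *
st([.4976,-.0265,.091],1); bolt(); st()
```

```text
t 9.25 p [ 0.4974 -0.0268  0.0916] jaw 2.2 tilt [-0.007 -0.027 -1.   ] F [-0.8  0.3  0.6] T [0.133 0.038 0.042] w 13.0 j7 [ 0.25 -0.27]
need units [ 0.001  0.002 -0.004] -0.04
scene bolt n 9 case xy mm [-112.     3.3]
top bolt unseen 0
t 9.35 p [ 0.4974 -0.0268  0.0916] jaw 2.2 tilt [-0.007 -0.027 -1.   ] F [-1.2  0.7  0.3] T [0.091 0.09  0.044] w 13.3 j7 [ 0.25 -0.27]
```

Not dropped yet (3.3 mm, needs 10 or more). I keep creeping.

>>> {"api": "arm_command", "payload": {"motion": [[[0,0,0],-0.05],[[0,0,0],-0.05],[[0,0,0],0],[[0,0,0],0],[[0,0,0],0]]}}

```text
time_s: 9.85
ee_pos: [0.4973, -0.0269, 0.0916]
eef_rot: [0.505, -0.5, 0.509, -0.487]
wrist_force: [-0.7, 0.2, 1.0]
gripper_width: 0.155
```

Run:
```python
from h import *
st([.4976,-.0265,.091],1); bolt(); st()
```

```text
t 9.85 p [ 0.4973 -0.0269  0.0916] jaw -0.9 tilt [-0.009 -0.027 -1.   ] F [-0.7  0.2  1. ] T [0.059 0.046 0.065] w 13.3 j7 [ 0.24 -0.32]
need units [ 0.002  0.002 -0.004] 0.07
scene bolt n 9 case xy mm [-112.     3.2]
top bolt unseen 0
t 9.95 p [ 0.4973 -0.0268  0.0916] jaw -0.9 tilt [-0.009 -0.027 -1.   ] F [-0.7 -0.3  0.4] T [0.106 0.053 0.081] w 12.8 j7 [ 0.24 -0.32]
```

>>> {"api": "arm_command", "payload": {"motion": [[[0,0,0],-0.05],[[0,0,0],-0.05],[[0,0,0],0],[[0,0,0],0],[[0,0,0],0]]}}

```text
time_s: 10.45
ee_pos: [0.4973, -0.0268, 0.0916]
eef_rot: [0.491, -0.513, 0.522, -0.473]
wrist_force: [-0.6, 0.8, 0.5]
gripper_width: 0.158
```

Run:
```python
from h import *
st([.4976,-.0265,.091],1); bolt(); st()
```

```text
t 10.45 p [ 0.4973 -0.0268  0.0916] jaw -4.1 tilt [-0.01  -0.026 -1.   ] F [-0.6  0.8  0.5] T [0.094 0.047 0.122] w 13.5 j7 [ 0.23 -0.37]
need units [ 0.002  0.002 -0.004] 0.18
scene bolt n 9 case xy mm [-111.1    2.6]
top bolt unseen 0
t 10.55 p [ 0.4973 -0.0268  0.0917] jaw -4.1 tilt [-0.01  -0.026 -1.   ] F [-0.1  0.8  1.2] T [0.097 0.024 0.092] w 13.4 j7 [ 0.23 -0.37]
```

>>> {"api": "arm_command", "payload": {"motion": [[[0,0,0],-0.05],[[0,0,0],-0.05],[[0,0,0],0],[[0,0,0],0],[[0,0,0],0]]}}

```text
time_s: 11.05
ee_pos: [0.4973, -0.0268, 0.0916]
eef_rot: [0.476, -0.527, 0.534, -0.458]
wrist_force: [0.2, 0.8, 1.1]
gripper_width: 0.157
```

Run:
```python
from h import *
st([.4976,-.0265,.091],1); bolt(); st()
```

```text
t 11.05 p [ 0.4973 -0.0268  0.0916] jaw -7.2 tilt [-0.012 -0.025 -1.   ] F [0.2 0.8 1.1] T [ 0.086  0.12  -0.034] w 13.4 j7 [ 0.22 -0.41]
need units [ 0.002  0.002 -0.004] 0.29
scene bolt n 10 case xy mm [-112.     9.3]
top bolt unseen 0
t 11.15 p [ 0.4973 -0.0268  0.0916] jaw -7.2 tilt [-0.012 -0.025 -1.   ] F [-0.7  1.   0.8] T [ 0.107  0.046 -0.046] w 12.9 j7 [ 0.22 -0.41]
```

>>> {"api": "arm_command", "payload": {"motion": [[[0,0,0],-0.04],[[0,0,0],0],[[0,0,0],0],[[0,0,0],0]]}}

```text
time_s: 11.55
ee_pos: [0.4973, -0.0268, 0.0917]
eef_rot: [0.471, -0.532, 0.539, -0.453]
wrist_force: [-0.5, 0.4, 0.9]
gripper_width: 0.153
```

Run:
```python
from h import *
st([.4976,-.0265,.091],1); bolt(); st()
```

```text
t 11.55 p [ 0.4973 -0.0268  0.0917] jaw -8.5 tilt [-0.012 -0.025 -1.   ] F [-0.5  0.4  0.9] T [ 0.035  0.095 -0.024] w 13.0 j7 [ 0.22 -0.43]
need units [ 0.002  0.002 -0.004] 0.33
scene bolt n 10 case xy mm [-112.    10.7]
top bolt unseen 0
t 11.65 p [ 0.4972 -0.0268  0.0916] jaw -8.5 tilt [-0.012 -0.025 -1.   ] F [-0.3  0.1  1.1] T [ 0.088  0.06  -0.029] w 13.2 j7 [ 0.22 -0.43]
```

The blue gate has dropped: the bolt is at 10.7 mm and the dial is in its free play. I release, lift and go over to red.

>>> {"api": "arm_command", "payload": {"motion": [[[0,0,0],0],[[0,0,0],0],[[0,0,0],0],[[0,0,0.15],0],[[0,0,0.2],0],[[0,0,0.05],0.1],[[-0.05,-0.2,0],0.12],[[-0.06,-0.24,0],0.12],[[-0.06,-0.24,0],0],[[-0.04,-0.16,0],0],[[0,0,0],0]], "claw": 50}}

```text
time_s: 12.75
ee_pos: [0.4654, -0.156, 0.1547]
eef_rot: [0.516, -0.486, 0.497, -0.5]
wrist_force: [0.4, -0.2, -0.5]
gripper_width: 0.585
```

Run:
```python
from h import *
st([.466,-.153,.0915],1.3); bolt()
d=cam('scene');a=d['frame'][160:240,180:300];save('r1.png',a,5)
```

```text
t 12.75 p [ 0.4654 -0.156   0.1547] jaw 1.9 tilt [-0.005 -0.028 -1.   ] F [ 0.4 -0.2 -0.5] T [ 0.06   0.057 -0.003] w 49.9 j7 [0.15 0.07]
need units [ 0.004  0.02  -0.421] -0.02
scene bolt unseen 0
top bolt n 5 case xy mm [-111.6   11.3]
```

View pics/r1.png

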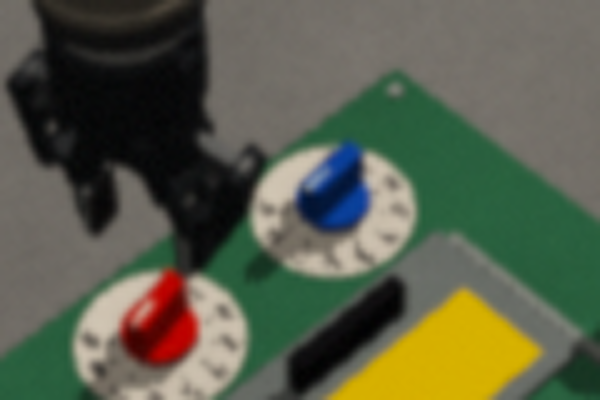

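Blue (px 335,190) now points near 7, and the gripper is above red. The top camera sees the bolt at 11.3 mm. I descend on red.

>>> {"api": "arm_command", "payload": {"motion": [[[0.004,0.02,-0.15],0],[[0,0,-0.14],0],[[0,0,-0.09],0],[[0,0,0],0],[[0,0,0],0]]}}

```text
time_s: 13.4
ee_pos: [0.4713, -0.1404, 0.0972]
eef_rot: [0.518, -0.481, 0.493, -0.507]
wrist_force: [0.4, -1.0, 1.0]
gripper_width: 0.586
```

Run:
```python
from h import *
st([.466,-.153,.091],1.3)
```

```text
t 13.4 p [ 0.4713 -0.1404  0.0972] jaw 2.9 tilt [ 0.001 -0.023 -1.   ] F [ 0.4 -1.   1. ] T [0.053 0.008 0.055] w 50.1 j7 [0.2  0.01]
need units [-0.035 -0.084 -0.042] -0.06
```

>>> {"api": "arm_command", "payload": {"motion": [[[-0.035,-0.085,-0.04],-0.05],[[0,0,0],0],[[0,0,0],0]]}}

```text
time_s: 13.7
ee_pos: [0.4671, -0.1535, 0.0925]
eef_rot: [0.512, -0.487, 0.5, -0.501]
wrist_force: [-0.2, -0.4, 0.3]
gripper_width: 0.59
```

Run:
```python
from h import *
st([.466,-.153,.091],1.3)
```

```text
t 13.7 p [ 0.4671 -0.1535  0.0925] jaw 1.5 tilt [ 0.003 -0.024 -1.   ] F [-0.2 -0.4  0.3] T [0.035 0.076 0.034] w 50.4 j7 [0.2  0.02]
need units [-0.007  0.003 -0.01 ] -0.01
```

>>> {"api": "arm_command", "payload": {"motion": [[[-0.006,0,-0.01],0],[[0,0,0],0],[[0,0,0],0],[[0,0,0],0],[[0,0,0],0],[[0,0,0],0]], "claw": 8}}

```text
time_s: 14.3
ee_pos: [0.4662, -0.1541, 0.0917]
eef_rot: [0.511, -0.487, 0.501, -0.501]
wrist_force: [-0.5, 0.4, 0.8]
gripper_width: 0.153
```

Run:
```python
from h import *
st([.466,-.153,.091],121); bolt()
```

```text
t 14.3 p [ 0.4662 -0.1541  0.0917] jaw 1.4 tilt [ 0.004 -0.024 -1.   ] F [-0.5  0.4  0.8] T [-0.082  0.138 -0.015] w 13.1 j7 [0.21 0.01]
need units [-0.001  0.007 -0.005] 4.17
scene bolt unseen 0
top bolt n 4 case xy mm [-111.3   12. ]
```

>>> {"api": "arm_command", "payload": {"motion": [[[0,0,0],0.12],[[0,0,0],0.2],[[0,0,0],0.2],[[0,0,0],0.2],[[0,0,0],0.2],[[0,0,0],0.2],[[0,0,0],0.2],[[0,0,0],0.2],[[0,0,0],0]]}}

```text
time_s: 15.3
ee_pos: [0.4675, -0.1535, 0.0918]
eef_rot: [0.658, -0.254, 0.271, -0.655]
wrist_force: [-0.6, 0.5, 0.3]
gripper_width: 0.152
```

Run:
```python
from h import *
st([.466,-.1538,.0915],102); bolt()
```

```text
t 15.3 p [ 0.4675 -0.1535  0.0918] jaw 46.4 tilt [ 0.022 -0.012 -1.   ] F [-0.6  0.5  0.3] T [-0.019  0.141  0.005] w 13.0 j7 [0.3  0.72]
need units [-0.01  -0.002 -0.002] 1.94
scene bolt n 4 case xy mm [-106.4  -37.5]
top bolt n 6 case xy mm [-111.5   10.7]
```

>>> {"api": "arm_command", "payload": {"motion": [[[0,0,0],0.2],[[0,0,0],0.2],[[0,0,0],0.2],[[0,0,0],0.2],[[0,0,0],0.2],[[0,0,0],0.2],[[0,0,0],0.2],[[0,0,0],0.2],[[0,0,0],0.2],[[0,0,0],0.1],[[0,0,0],0]]}}

```text
time_s: 16.5
ee_pos: [0.468, -0.1519, 0.0918]
eef_rot: [-0.7, -0.076, 0.06, 0.707]
wrist_force: [-0.8, 0.6, 1.5]
gripper_width: 0.155
```

Run:
```python
from h import *
st([.466,-.1538,.0915],102); bolt()
```

```text
t 16.5 p [ 0.468  -0.1519  0.0918] jaw 101.1 tilt [ 0.022  0.012 -1.   ] F [-0.8  0.6  1.5] T [-0.013  0.065 -0.041] w 13.3 j7 [0.42 1.57]
need units [-0.013 -0.013 -0.002] 0.03
scene bolt n 7 case xy mm [-111.8   11.6]
top bolt n 6 case xy mm [-111.4   10.8]
```

>>> {"api": "arm_command", "payload": {"motion": [[[0,0,0],0.06],[[0,0,0],0.06],[[0,0,0],0],[[0,0,0],0],[[0,0,0],0]]}}

```text
time_s: 17.1
ee_pos: [0.4679, -0.1518, 0.0918]
eef_rot: [-0.698, -0.098, 0.082, 0.705]
wrist_force: [-0.6, -0.5, 0.7]
gripper_width: 0.156
```

Run:
```python
from h import *
st([.466,-.1538,.0915],121); bolt(); st()
```

```text
t 17.1 p [ 0.4679 -0.1518  0.0918] jaw 104.6 tilt [ 0.021  0.013 -1.   ] F [-0.6 -0.5  0.7] T [ 0.019  0.034 -0.066] w 13.3 j7 [0.43 1.62]
need units [-0.013 -0.013 -0.002] 0.57
scene bolt n 9 case xy mm [-112.    10.8]
top bolt n 6 case xy mm [-111.9   11.2]
t 17.2 p [ 0.4679 -0.1518  0.0918] jaw 104.6 tilt [ 0.021  0.013 -1.   ] F [0.6 0.2 0.5] T [ 0.046 -0.008 -0.082] w 13.2 j7 [0.43 1.62]
```

>>> {"api": "arm_command", "payload": {"motion": [[[0,0,0],0.06],[[0,0,0],0.06],[[0,0,0],0],[[0,0,0],0],[[0,0,0],0]]}}

```text
time_s: 17.7
ee_pos: [0.4679, -0.1517, 0.0918]
eef_rot: [-0.694, -0.12, 0.105, 0.702]
wrist_force: [-0.4, 0.4, 1.4]
gripper_width: 0.157
```

Run:
```python
from h import *
st([.466,-.1538,.0915],121); bolt(); st()
```

```text
t 17.7 p [ 0.4679 -0.1517  0.0918] jaw 108.3 tilt [ 0.02   0.014 -1.   ] F [-0.4  0.4  1.4] T [ 0.037  0.059 -0.104] w 13.4 j7 [0.44 1.68]
need units [-0.013 -0.014 -0.002] 0.44
scene bolt n 10 case xy mm [-112.1   10.7]
top bolt n 5 case xy mm [-111.6   11.4]
t 17.8 p [ 0.4679 -0.1517  0.0918] jaw 108.3 tilt [ 0.02   0.014 -1.   ] F [-1.   0.6  0.3] T [ 0.094  0.014 -0.113] w 13.5 j7 [0.44 1.68]
```

>>> {"api": "arm_command", "payload": {"motion": [[[0,0,0],0.05],[[0,0,0],0.05],[[0,0,0],0],[[0,0,0],0],[[0,0,0],0]]}}

```text
time_s: 18.3
ee_pos: [0.4679, -0.1516, 0.0918]
eef_rot: [-0.691, -0.139, 0.124, 0.699]
wrist_force: [-0.5, 0.5, 0.6]
gripper_width: 0.157
```

Run:
```python
from h import *
st([.466,-.1538,.0915],121); bolt(); st()
```

```text
t 18.3 p [ 0.4679 -0.1516  0.0918] jaw 111.4 tilt [ 0.019  0.015 -1.   ] F [-0.5  0.5  0.6] T [ 0.084  0.066 -0.125] w 13.4 j7 [0.45 1.73]
need units [-0.012 -0.015 -0.002] 0.33
scene bolt n 10 case xy mm [-112.1   10.7]
top bolt n 4 case xy mm [-111.2   12.1]
t 18.4 p [ 0.4679 -0.1516  0.0918] jaw 111.4 tilt [ 0.019  0.015 -1.   ] F [-0.5  1.1  0.7] T [ 0.114  0.104 -0.127] w 13.5 j7 [0.45 1.73]
```

>>> {"api": "arm_command", "payload": {"motion": [[[0,0,0],0.05],[[0,0,0],0.05],[[0,0,0],0],[[0,0,0],0],[[0,0,0],0]]}}

```text
time_s: 18.9
ee_pos: [0.4678, -0.1515, 0.0918]
eef_rot: [-0.687, -0.158, 0.143, 0.695]
wrist_force: [-0.5, 1.2, 1.9]
gripper_width: 0.152
```

Run:
```python
from h import *
st([.466,-.1538,.0915],121); bolt(); st()
```

```text
t 18.9 p [ 0.4678 -0.1515  0.0918] jaw 114.5 tilt [ 0.018  0.017 -1.   ] F [-0.5  1.2  1.9] T [ 0.113  0.04  -0.151] w 13.0 j7 [0.46 1.78]
need units [-0.012 -0.015 -0.002] 0.23
scene bolt n 10 case xy mm [-112.    10.8]
top bolt n 4 case xy mm [-111.2   12.1]
t 19.0 p [ 0.4678 -0.1515  0.0918] jaw 114.5 tilt [ 0.018  0.017 -1.   ] F [-0.3  0.2  0.6] T [ 0.131  0.098 -0.16 ] w 13.6 j7 [0.46 1.78]
```

>>> {"api": "arm_command", "payload": {"motion": [[[0,0,0],0.05],[[0,0,0],0.05],[[0,0,0],0],[[0,0,0],0],[[0,0,0],0]]}}

```text
time_s: 19.5
ee_pos: [0.4677, -0.1514, 0.0918]
eef_rot: [-0.682, -0.177, 0.162, 0.691]
wrist_force: [-0.9, 1.7, 1.3]
gripper_width: 0.159
```

Run:
```python
from h import *
st([.466,-.1538,.0915],121); bolt(); st()
```

```text
t 19.5 p [ 0.4677 -0.1514  0.0918] jaw 117.7 tilt [ 0.017  0.017 -1.   ] F [-0.9  1.7  1.3] T [ 0.068  0.068 -0.055] w 13.5 j7 [0.47 1.82]
need units [-0.011 -0.016 -0.002] 0.11
scene bolt n 10 case xy mm [-111.7   11.7]
top bolt n 6 case xy mm [-111.5   12.3]
t 19.6 p [ 0.4678 -0.1514  0.0918] jaw 117.7 tilt [ 0.017  0.017 -1.   ] F [-1.7  0.2  1.3] T [ 0.115  0.052 -0.032] w 13.0 j7 [0.47 1.82]
```

Bolt moved by about 1 mm only, as blue did at its shallow spot; this is not the gate. I go on.

>>> {"api": "arm_command", "payload": {"motion": [[[0,0,0],0.05],[[0,0,0],0.05],[[0,0,0],0],[[0,0,0],0],[[0,0,0],0]]}}

```text
time_s: 20.1
ee_pos: [0.4677, -0.1513, 0.0918]
eef_rot: [-0.677, -0.195, 0.181, 0.686]
wrist_force: [-0.4, 0.4, 1.2]
gripper_width: 0.153
```

Run:
```python
from h import *
st([.466,-.1538,.0915],121); bolt(); st()
```

```text
t 20.1 p [ 0.4677 -0.1513  0.0918] jaw 120.8 tilt [ 0.016  0.018 -1.   ] F [-0.4  0.4  1.2] T [ 0.129  0.132 -0.062] w 13.1 j7 [0.48 1.87]
need units [-0.012 -0.017 -0.002] 0.01
scene bolt n 9 case xy mm [-111.8   12.4]
top bolt n 5 case xy mm [-111.6   13.1]
t 20.2 p [ 0.4677 -0.1513  0.0918] jaw 120.8 tilt [ 0.016  0.018 -1.   ] F [-0.7  0.4  0.9] T [ 0.13   0.103 -0.031] w 13.1 j7 [0.48 1.87]
```

>>> {"api": "arm_command", "payload": {"motion": [[[0,0,0],0.05],[[0,0,0],0.05],[[0,0,0],0],[[0,0,0],0],[[0,0,0],0]]}}

```text
time_s: 20.7
ee_pos: [0.4677, -0.1512, 0.0918]
eef_rot: [-0.671, -0.213, 0.199, 0.681]
wrist_force: [-1.1, 1.1, 1.7]
gripper_width: 0.153
```

Run:
```python
from h import *
st([.466,-.1538,.0915],121); bolt(); st()
```

```text
t 20.7 p [ 0.4677 -0.1512  0.0918] jaw 124.0 tilt [ 0.015  0.019 -1.   ] F [-1.1  1.1  1.7] T [ 0.144  0.149 -0.053] w 13.1 j7 [0.48 1.92]
need units [-0.011 -0.017 -0.002] -0.1
scene bolt n 8 case xy mm [-112.    12.9]
top bolt n 5 case xy mm [-111.6   13. ]
t 20.8 p [ 0.4677 -0.1513  0.0918] jaw 124.0 tilt [ 0.015  0.019 -1.   ] F [-0.4  0.2  1.7] T [ 0.189  0.103 -0.077] w 13.1 j7 [0.48 1.92]
```

>>> {"api": "arm_command", "payload": {"motion": [[[0,0,0],0.05],[[0,0,0],0.05],[[0,0,0],0],[[0,0,0],0],[[0,0,0],0]]}}

```text
time_s: 21.3
ee_pos: [0.4676, -0.1512, 0.0918]
eef_rot: [-0.665, -0.232, 0.218, 0.675]
wrist_force: [-2.8, -0.0, 1.9]
gripper_width: 0.15
```

Run:
```python
from h import *
st([.466,-.1538,.0915],121); bolt(); st()
```

```text
t 21.3 p [ 0.4676 -0.1512  0.0918] jaw 127.1 tilt [ 0.014  0.02  -1.   ] F [-2.8 -0.   1.9] T [ 0.143  0.094 -0.039] w 12.8 j7 [0.49 1.97]
need units [-0.011 -0.018 -0.002] -0.21
scene bolt n 11 case xy mm [-111.7   18. ]
top bolt n 7 case xy mm [-112.1   19.1]
t 21.4 p [ 0.4676 -0.1512  0.0918] jaw 127.1 tilt [ 0.014  0.02  -1.   ] F [-1.4  1.3  0.7] T [0.108 0.075 0.031] w 13.4 j7 [0.49 1.97]
```

The bolt is dropping (18 to 19 mm). I wait to see whether it reaches 24 mm.

>>> {"api": "arm_command", "payload": {"motion": [[[0,0,0],0.02],[[0,0,0],0],[[0,0,0],0],[[0,0,0],0]]}}

```text
time_s: 21.8
ee_pos: [0.4676, -0.1511, 0.0918]
eef_rot: [-0.664, -0.235, 0.222, 0.674]
wrist_force: [-1.4, 0.0, 1.4]
gripper_width: 0.153
```

Run:
```python
from h import *
st([.466,-.1538,.0915],121); bolt(); st()
```

```text
t 21.8 p [ 0.4676 -0.1511  0.0918] jaw 127.7 tilt [ 0.013  0.02  -1.   ] F [-1.4  0.   1.4] T [ 0.151  0.133 -0.007] w 13.1 j7 [0.49 1.98]
need units [-0.011 -0.018 -0.002] -0.24
scene bolt n 9 case xy mm [-112.   24.]
top bolt n 6 case xy mm [-111.5   25.1]
t 21.9 p [ 0.4676 -0.1512  0.0918] jaw 127.7 tilt [ 0.013  0.02  -1.   ] F [-1.7  0.9  1.2] T [ 0.125  0.143 -0.031] w 13.4 j7 [0.49 1.98]
```

The bolt is clear at 24 to 25 mm. I release red, lift, and turn the jaw back toward -14° while moving to the handle.

>>> {"api": "arm_command", "payload": {"motion": [[[0,0,0],0],[[0,0,0],0],[[0,0,0],0],[[0,0,0.15],0],[[0,0,0.2],0],[[0,0,0.1],-0.2],[[0,0,0],-0.3],[[0.06,0.03,0],-0.3],[[0.08,0.04,0],-0.3],[[0.1,0.05,0],-0.3],[[0.1,0.05,0],-0.3],[[0.1,0.05,0],-0.3]], "claw": 50}}

```text
time_s: 23.1
ee_pos: [0.5341, -0.1212, 0.1618]
eef_rot: [-0.696, 0.113, -0.131, 0.697]
wrist_force: [0.3, -0.1, 0.1]
gripper_width: 0.588
```

>>> {"api": "arm_command", "payload": {"motion": [[[0.08,0.03,0],-0.3],[[0.06,0.02,0],-0.3],[[0,0,0],-0.3],[[0,0,0],-0.3],[[0,0,0],-0.3],[[0,0,0],-0.3],[[0,0,0],-0.3],[[0,0,0],-0.3],[[0,0,0],0]]}}

```text
time_s: 24.0
ee_pos: [0.559, -0.1106, 0.1615]
eef_rot: [0.51, -0.486, 0.503, -0.502]
wrist_force: [0.2, 0.4, 0.1]
gripper_width: 0.585
```

Run:
```python
from h import *
st([.559,-.110,.087],-14); bolt()
d=cam('scene');a=d['frame'][160:260,180:320];save('h1.png',a,5)
```

```text
t 24.0 p [ 0.559  -0.1106  0.1615] jaw 1.3 tilt [ 0.01  -0.025 -1.   ] F [0.2 0.4 0.1] T [ 0.059 -0.024 -0.009] w 50.0 j7 [ 0.22 -0.09]
need units [ 0.     0.004 -0.497] -0.53
scene bolt n 10 case xy mm [-112.    24.5]
top bolt n 6 case xy mm [-111.5   25. ]
```

View pics/h1.png

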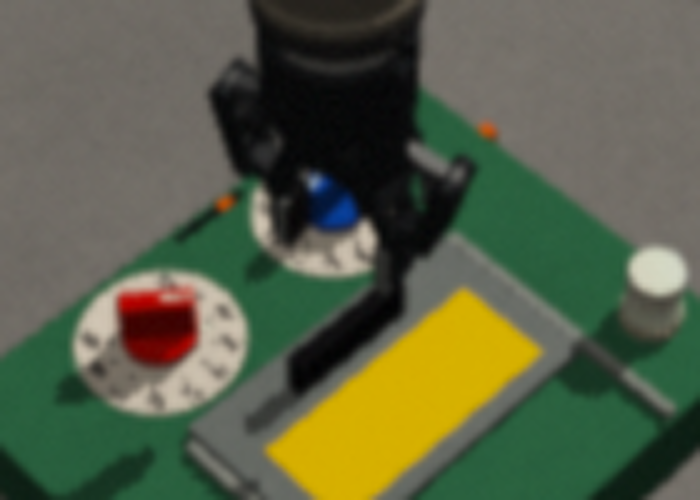

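The bolt marker is at the far end of its slot (px 225,203), the bolt end shows at the case side (px 488,130), and the gripper is above the handle. I align and descend.

>>> {"api": "arm_command", "payload": {"motion": [[[0,0,0],-0.28],[[0,0,0],-0.25],[[0,0,-0.12],0],[[0,0,-0.12],0],[[0,0,0],0],[[0,0,0],0]]}}

```text
time_s: 24.75
ee_pos: [0.5592, -0.1116, 0.1253]
eef_rot: [0.443, -0.547, 0.563, -0.434]
wrist_force: [-0.1, 0.5, -0.1]
gripper_width: 0.587
```

Run:
```python
from h import *
st([.559,-.110,.087],-14)
```

```text
t 24.75 p [ 0.5592 -0.1116  0.1253] jaw -13.4 tilt [ 0.004 -0.026 -1.   ] F [-0.1  0.5 -0.1] T [-0.002  0.017  0.02 ] w 50.1 j7 [ 0.22 -0.34]
need units [-0.002  0.011 -0.255] -0.02
```

>>> {"api": "arm_command", "payload": {"motion": [[[0,0,-0.1],0],[[0,0,-0.1],0],[[0,0,-0.05],0],[[0,0,0],0],[[0,0,0],0]]}}

```text
time_s: 25.25
ee_pos: [0.5598, -0.1119, 0.0857]
eef_rot: [0.443, -0.546, 0.563, -0.435]
wrist_force: [-0.6, 0.2, 0.7]
gripper_width: 0.585
```

>>> {"api": "arm_command", "payload": {"motion": [[[0,0,0],0],[[0,0,0],0],[[0,0,0],0],[[0,0,0],0],[[0,0,0],0],[[0,0,0],0]], "claw": 6, "newtons": 30}}

```text
time_s: 25.85
ee_pos: [0.5601, -0.1118, 0.0864]
eef_rot: [0.442, -0.546, 0.563, -0.434]
wrist_force: [0.7, 0.6, -1.2]
gripper_width: 0.133
```

Run:
```python
from h import *
st([.559,-.110,.087],-14)
```

```text
t 25.85 p [ 0.5601 -0.1118  0.0864] jaw -13.4 tilt [ 0.006 -0.026 -1.   ] F [ 0.7  0.6 -1.2] T [ 0.107  0.131 -0.178] w 11.4 j7 [ 0.24 -0.37]
need units [-0.007  0.012  0.004] -0.02
```

Gripped at 11.4 mm. Now I slide along the case's +x.

>>> {"api": "arm_command", "payload": {"motion": [[[0.03,-0.0075,0],0],[[0.05,-0.0125,0],0],[[0.05,-0.0125,0],0],[[0.05,-0.0125,0],0],[[0.05,-0.0125,0],0],[[0,0,0],0]]}}

```text
time_s: 26.45
ee_pos: [0.5959, -0.1207, 0.0864]
eef_rot: [0.443, -0.548, 0.562, -0.433]
wrist_force: [-1.6, 0.7, 0.8]
gripper_width: 0.13
```

Run:
```python
from h import *
st([.5601+.0728,-.1118-.0181,.0864],-14)
```

```text
t 26.45 p [ 0.5959 -0.1207  0.0864] jaw -13.4 tilt [ 0.002 -0.025 -1.   ] F [-1.6  0.7  0.8] T [ 0.171  0.286 -0.226] w 11.1 j7 [ 0.24 -0.35]
need units [ 0.247 -0.061 -0.   ] -0.02
```

>>> {"api": "arm_command", "payload": {"motion": [[[0.05,-0.0125,0],0],[[0.05,-0.0125,0],0],[[0.05,-0.0125,0],0],[[0.04,-0.01,0],0],[[0.03,-0.0075,0],0],[[0.02,-0.005,0],0],[[0,0,0],0]]}}

```text
time_s: 27.15
ee_pos: [0.6315, -0.1296, 0.0864]
eef_rot: [0.445, -0.55, 0.56, -0.431]
wrist_force: [-0.2, -0.1, 0.1]
gripper_width: 0.132
```

Run:
```python
from h import *
st([.5601+.0728,-.1118-.0181,.0864],-14)
```

```text
t 27.15 p [ 0.6315 -0.1296  0.0864] jaw -13.4 tilt [-0.007 -0.024 -1.   ] F [-0.2 -0.1  0.1] T [ 0.081 -0.073 -0.223] w 11.2 j7 [ 0.24 -0.34]
need units [ 0.009 -0.002 -0.   ] -0.02
```

Nearly there (73.6 mm). I press gently on to the end stop.

>>> {"api": "arm_command", "payload": {"motion": [[[0.015,-0.004,0],0],[[0.01,-0.0025,0],0],[[0.01,-0.0025,0],0],[[0,0,0],0]]}}

```text
time_s: 27.55
ee_pos: [0.6314, -0.1296, 0.0864]
eef_rot: [0.449, -0.553, 0.557, -0.428]
wrist_force: [-3.0, 0.7, 0.3]
gripper_width: 0.131
```

Run:
```python
from h import *
st([.5601+.0728,-.1118-.0181,.0864],-14)
```

```text
t 27.55 p [ 0.6314 -0.1296  0.0864] jaw -13.4 tilt [-0.019 -0.023 -1.   ] F [-3.   0.7  0.3] T [ 0.148 -0.143 -0.194] w 11.2 j7 [ 0.24 -0.33]
need units [ 0.01  -0.002 -0.   ] -0.02
```

The motion stopped at the end stop with only 3 N. I let go, lift and check.

>>> {"api": "arm_command", "payload": {"motion": [[[0,0,0],0],[[0,0,0],0],[[0,0,0],0],[[0,0,0.12],0],[[0,0,0.2],0],[[0,0,0.25],0],[[-0.1,-0.25,0.25],0],[[-0.1,-0.3,0.1],0],[[-0.1,-0.3,0],0],[[-0.1,-0.3,0],0],[[-0.1,-0.3,0],0],[[0,0,0],0]], "claw": 50}}

```text
time_s: 28.75
ee_pos: [0.5608, -0.3518, 0.2292]
eef_rot: [0.448, -0.545, 0.56, -0.433]
wrist_force: [-0.6, -0.9, -0.3]
gripper_width: 0.587
```

Run:
```python
from h import *
st(); bolt()
for n in('scene','top'):
    d=cam(n); h=cv2.cvtColor(d['frame'],cv2.COLOR_RGB2HSV).astype(int); H,S,V=[h[...,i] for i in range(3)]
    c=O[:2]+.09*ux[:2]
    Q=pts(d,(V<50)&(S<120)); Q=Q[(np.hypot(*(Q[:,:2]-c).T)<.06)&(Q[:,2]>.095)&(Q[:,2]<.13)]; 
    if len(Q): print(n,'handle case',len(Q),((Q.mean(0)-O)@ux).round(4),((Q.mean(0)-O)@uy).round(4),'dx world from shut')
    Y=pts(d,(H>22)&(H<32)&(S>150)); Y=Y[(np.hypot(*(Y[:,:2]-O[:2]).T)<.25)&(Y[:,2]>.05)]; print('yellow',Y.mean(0).round(4))
    if n=='scene': save('f.png',d['frame'],1.5)
```

```text
t 28.75 p [ 0.5608 -0.3518  0.2292] jaw -12.9 tilt [-0.003 -0.03  -1.   ] F [-0.6 -0.9 -0.3] T [ 0.045  0.026 -0.046] w 50.1 j7 [0.16 0.11]
scene bolt n 9 case xy mm [-112.   24.]
top bolt n 6 case xy mm [-111.5   25. ]
scene handle case 154 0.0926 -0.0018 dx world from shut
yellow [ 0.6747 -0.1394  0.0777]
top handle case 87 0.0873 0.0001 dx world from shut
yellow [ 0.6464 -0.1289  0.0806]
```

View pics/f.png

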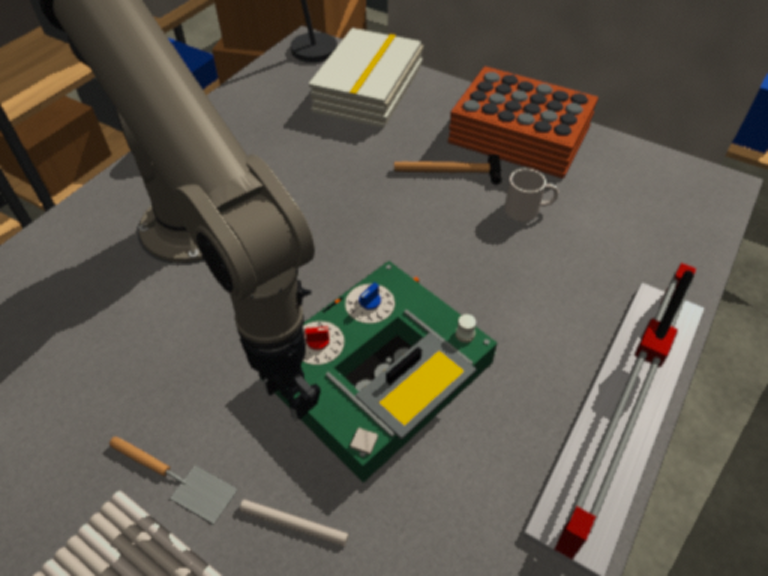

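The lid is open with the interior showing (px 390,365). The jar (466,325) and tile (363,441) are where they were, and the gripper is clear of everything. The yellow plate moved 75.0 mm, so the lid is fully open. I hand in.

```bash
python3 -c "
from h import *
print(ctrl.job_done())"
```

```text
the job is handed in; nothing more can be done
None
```

The case is open and the job is handed in. The robot's clock read about 29 s of the 72 s allowed, and the hand-in reports no verdict.

- **Blue dial:** I crept clockwise until the gate dropped, near 7.3 by the gripper's angle. The bolt went from 2.5 mm to about 10.7 mm.
- **Red dial:** I crept anticlockwise until its gate dropped, near 2.8. The bolt reached 24 to 25 mm in both views.
- **Stiffening not felt:** On each dial I stopped in the free play after the drop, because the bolt's travel already showed it. I did not press on to feel the dial stiffen. The largest twist I read was about 0.26 N m, while creeping up to blue's gate.
- **Lid:** I gripped the black handle and slid it to the end stop with about 3 N, then let go. The scene camera gives 75.0 mm of travel from the yellow plate and 74.8 mm from the handle. My top-view plate figure was off because the arm probably hid part of it, so I did not use it.
- **Last picture:** The jar, tile, mallet, mug, spatula and rod look to be in their places; I compared these by eye only. The gripper is clear of everything.

On each dial the bolt first moved 1 to 2 mm without dropping. I took that as a shallow spot, not the gate, and crept on.

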